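# Bin the profile offcut with the bench pedal bin

## Task

The short offcut of aluminium profile on the mat is scrap. Press the bench bin's pedal right down so that the lid swings past upright and stays open, drop the offcut in the bin, then take hold of the pedal and ease it all the way back up so that the lid comes down gently and does not slam. Work the lid only by the pedal, and leave the longer pieces and everything else on the bench where they are.

Things in the scene. Friction and masses are not known exactly. Their poses are not given: they have to be found in the camera images.
- bin: Round brushed-steel pedal bin, 200 mm across, 225 mm high to its rim, fixed to the bench. Origin: centre of its underside. -x points to the side where the pedal sticks out, +x to the lid's hinge, z up. Mouth 187 mm across, walls 6 mm, inside floor 80 mm above the bench with old scrap up to 30 mm high on it.
- bin_mouth (a point): Centre of the bin's open mouth, at the height of the rim (225 mm above the bench). Same axes as bin.
- pedal: The bin's pedal, a steel rocker on a cross pin in the bin's foot. Origin: on the pin, at x = 30, y = 0, z = 45 mm in the bin's frame. Fully up, its axes are the bin's; fully down it has turned 0.19 rad about the bin's -y axis (front end down). The lid always turns 10 times as far as the pedal.
- pedal_pad (a point): Where to press or pinch the pedal: middle of its tread plate, 190 mm in front of the pin, 63 mm above the bench when up, 27 mm when fully down. Plate 70 mm long (away from the bin; this point is 25 mm from its front edge), 48 mm wide over its folded side flanges, 15 mm deep (half above, half below this point), free at both sides; 59 mm clear of the bin's wall.
- lid (a joint): Angle of the bin's lid (rad), linked to the pedal: 0 shut, 1.90 wide open against its stop (pedal fully down). It takes up to 8 N on the pedal to raise it. Past the balance point, about 1.35, it leans back and holds itself and the pedal; lifting the pedal with about 4 N brings it back, and from there its weight pushes the pedal up with up to 8 N and it slams if not held back.
- lid_top (a point): Centre of the top of the bin's lid, a domed steel disc 207 mm across, hinged 108 mm behind the bin's axis at 230 mm height. Shut, its top is 252 mm above the bench; wide open it stands behind the mouth, 0.33 rad beyond upright, up to 430 mm high.
- offcut_center (a point): The scrap: the shortest of three like pieces of slotted aluminium profile lying on the black mat, 60 mm long, 30 x 30 mm in section, about 55 g. Point: its centre, 15 mm above its underside. Its x axis runs along its length, z up; grip it across its 30 mm width (along y).
- length_a_center (a point): Good piece of the same profile, 120 mm long, on the mat; centre, x along its length. To be left alone.
- length_b_center (a point): Good piece of the same profile, 140 mm long, on the mat; centre, x along its length. To be left alone.
- mat: Thin black rubber mat, 320 x 280 x 3 mm, fixed; the three profile pieces and a bracket lie on it. Origin: on the bench, 75 mm from the mat's middle towards its far side (the mat's middle is at x = -75 mm in its frame).
- bracket: Small aluminium angle bracket, 36 x 28 x 36 mm high, on the mat near its +y edge; origin under its middle. To be left alone.
- screwdriver: Screwdriver lying between bin and mat, 190 mm long, black handle 24 mm thick; origin under its middle. To be left alone.
- mallet: Rubber mallet lying at the left side, 280 mm long, 85 mm across the head, 58 mm high; origin under the handle. To be left alone.
- square: Fitter's square lying at the right side, stock 120 mm, blade 200 mm, 18 mm high; origin under the stock. To be left alone.
- endcaps: Open grey plastic box of end caps at the right side, 150 x 110 x 60 mm high; origin under its middle. To be left alone.
Things that resemble listed ones, but are neither listed nor needed, are in the scene too. What is shaped like the part that bears offcut_center but brown or green is not meant.

How it is judged:
By the outcome, as a careful person would: the job done as asked, in the order asked, and still so for the second after the job is handed in, with the robot touching nothing.
It also fails if it takes over 72 s, if anything falls off the work surface, if the arm or the gripper's body presses on something with over 40 N, if the wrist force passes 120 N, or if a joint passes its speed limit or range.

## Robot

A 6-joint arm with a two-finger parallel gripper is mounted at the origin on the work surface. World frame = base frame: x ahead of the robot, y to its left, z up, the work surface at z = 0. Lengths are in m, angles in rad, forces in N, time in s.
With the tool pointing down it reaches from about 0.3 to 0.875 m from the base axis. Payload 6.4 kg.
Tool frame: the origin (TCP) lies at the very end of the fingers, on their centre line; the grasp point (between the pads) lies ctrl.grip_point_offset behind it (ctrl.grip_point_offset is the distance from the TCP to the grasp point, in m); z points along the fingers, x is the direction in which the jaws open and shut, and the axes are right-handed (so a half turn about z gives the same grasp; the last joint's range is limited). The gripper opens to 85 mm and grips with 20 to 120 N. Pads are 22 mm wide; open, the fingers measure 114 mm over their backs; the gripper's body (76 mm by 85 mm) begins 54 mm behind the grasp point. The pads swing forward as they close: fully open they stand 13 mm farther back than shut.
Start: joints at [1.014, 0.181, 1.607, -0, 1.354, -0.206], TCP at [0.198, 0.54, 0.231] pointing down, gripper open.
Joint ranges: [-2.99, 2.99], [-0.89, 2.07], [0.3, 2.58], [-1.14, 4.28], [0, 2.63], [-3.12, 3.12]. Speed limits (rad/s): [2.57, 2.57, 3.01, 3.14, 3.14, 3.14].

## Interface

Orientations are given as a unit quaternion [w, x, y, z].
In Python, from bench import get_obs, viewer, workorder, ctrl gives the robot as it stands. The module is installed in compiled form; this text tells all that it offers.
- The arm moves only by the tool move_arm, never from a script. Its argument "increments" is a list of rows, each an object of numbers: "tx", "ty", "tz": the shift along the tool's x, y, z in m; "turn": the turn about the tool's z in degrees. A call has 1 to 20 rows; each row is the pose to reach, as a shift and turn from the pose commanded when the call began, along the tool's axes at that moment; what a row does not reach only later rows make up. A row lasts 1/12 s, in which the tool goes at most 41.7 mm and 7.16 degrees, less where a joint would pass 70% of its speed; a pose out of reach is approached as far as the arm can. A call with a gripper value outside its range is refused whole. "gripper" is the opening, from 0 (shut) to 1 (fully open), set as the call begins (left out, the last holds). The fingers move at their own pace and stop on an object; the grip force is fixed at half the most. Time passes only in rows, so rows that repeat a pose let the fingers close. It gives the time, the measured TCP pose, the force and the opening at its end, in the units of the state.
- get_obs(): the state, without advancing time (a new reading comes with each control period).
- viewer.camera(name): name is "scene" or "top" or "wrist"; returns (picture, depth): 384x512x3 uint8, red, green, blue; 384x512 float32, m along the optical axis (not along the pixel's ray), 0 where there is no reading.
- viewer.get_calibration(name): a dict with "intrinsics" (3x3 intrinsics, pixels), "origin" and "attitude" of the camera in the world. Camera axes: x right, y up, looking along -z (the intrinsics and any distortion apply to the point x, -y, -z); pixel columns grow to the right and rows downward; lengths in m; the calibration is good to about 2 mm. A picture is of the moment at which its call begins: read the wrist's pose just before it. get_calibration takes no time and is no camera call; for the wrist camera it gives the pose at the moment of the call.
- workorder.hand_in(): hands the job in, once; it reports no verdict.
The state is a dict: "time_s": time; "q": joint angles; "dq": joint speeds; "joint_efforts": joint torques, N m; "eef_pos": TCP position; "eef_rot": TCP orientation; "wrist_force": force on the tool from outside, world axes, zero at the start; "torque": the same for the moment, N m; "opening": opening from 0.0 (shut) to 1.0 (fully open).
Only numpy, scipy, OpenCV 4.12 (cv2) and the standard library are available. Lean on these libraries where they do the work, as an engineer would, in place of code of your own. Each camera call takes 0.05 s, during which the arm holds its last target.

## Working session

There is one attempt and no reset: what is moved stays moved. The work goes in short steps, Python scripts to look and compute and a tool call to move; the robot and the scene stay as the last step left them, time stands still between calls to the robot, and variables do not carry over. Pictures are saved under pics/ and viewed, and the job is handed in when it is done.

Besides the shell and the picture viewer there is one more tool, called after ">>>" as name(argument=value, ...), one argument or row to a line, values as JSON. move_arm: Moves the arm, as the interface text tells. Its arguments: {"type":"object","properties":{"increments":{"type":"array"},"gripper":{"type":"number"}},"required":["increments"]}

```bash
mkdir -p pics; cat > h.py <<'E'
import numpy as np, cv2
from bench import get_obs, viewer, workorder, ctrl
def snap(n):
    c=viewer.get_calibration(n); p,d=viewer.camera(n); return c,p,d
def save(p,f,s=1):
    cv2.imwrite('pics/'+f,cv2.resize(p[:,:,::-1],None,fx=s,fy=s,interpolation=cv2.INTER_CUBIC) if s!=1 else p[:,:,::-1])
def R(a):
    a=np.array(a,float)
    if a.shape==(3,3): return a
    from scipy.spatial.transform import Rotation as Q
    return Q.from_quat([a[1],a[2],a[3],a[0]]).as_matrix()
def world(c,u,v,d):
    K=np.array(c['intrinsics']); x=np.array([(u-K[0,2])/K[0,0],(v-K[1,2])/K[1,1],1])*d
    return R(c['attitude'])@np.array([x[0],-x[1],-x[2]])+np.array(c['origin'])
def onz(c,u,v,z):
    o=np.array(c['origin']); r=world(c,u,v,1)-o; return o+r*(z-o[2])/r[2]
def cloud(c,d):
    K=np.array(c['intrinsics']); v,u=np.mgrid[:d.shape[0],:d.shape[1]]
    x=np.stack([(u-K[0,2])/K[0,0]*d,-(v-K[1,2])/K[1,1]*d,-d],-1)
    return x@R(c['attitude']).T+np.array(c['origin'])
def proj(c,P):
    K=np.array(c['intrinsics']); x=R(c['attitude']).T@(np.array(P)-np.array(c['origin'])); return K[0,0]*x[0]/-x[2]+K[0,2],K[1,1]*-x[1]/-x[2]+K[1,2]
E
python3 - <<'E'
from h import *
print(get_obs()); print(ctrl.grip_point_offset)
import pickle
S={}
for n in ['scene','top','wrist']:
    S[n]=snap(n); save(S[n][1],n+'0.png',1.5); print(n,S[n][0])
pickle.dump(S,open('s0.pkl','wb'))
E
```

```text
{'time_s': 0.0, 'q': array([ 1.01370437e+00,  1.81515505e-01,  1.60802217e+00,  3.30450689e-05,
        1.35376126e+00, -2.06311505e-01]), 'dq': array([ 0.00017419,  0.00140915,  0.00163216, -0.00115643,  0.00020425,
       -0.00051792]), 'joint_efforts': array([-5.75592985e-04, -4.44891894e+01, -3.51321995e+01, -4.01569587e-04,
        9.68197652e-03,  7.96888060e-06]), 'eef_pos': array([0.19727408, 0.53952135, 0.23039165]), 'eef_rot': array([ 3.20295036e-04,  8.19645219e-01,  5.72870830e-01, -7.90896157e-04]), 'wrist_force': array([-0.25370873,  0.82303699, -0.14731456]), 'torque': array([-0.0002317 , -0.03426315,  0.04038231]), 'opening': 1.001864228864467}
0.0187
scene {'intrinsics': array([[366.60445033,   0.        , 256.88867176],
       [  0.        , 366.60445033, 193.37538144],
       [  0.        ,   0.        ,   1.        ]]), 'origin': array([ 0.4705999 , -0.65392878,  0.97885649]), 'attitude': array([ 0.94347294,  0.32770404, -0.00829555, -0.04899041])}
top {'intrinsics': array([[385.9795976 ,   0.        , 255.27591587],
       [  0.        , 385.9795976 , 182.45299906],
       [  0.        ,   0.        ,   1.        ]]), 'origin': array([ 0.43152495, -0.01703229,  1.52955223]), 'attitude': array([-0.70094778, -0.03206283,  0.01663046,  0.71229742])}
wrist {'intrinsics': array([[269.76798426,   0.        , 260.62981812],
       [  0.        , 269.76798426, 190.56496936],
       [  0.        ,   0.        ,   1.        ]]), 'origin': array([0.11816231, 0.56891634, 0.37197019]), 'attitude': array([ 0.80799849, -0.13556154, -0.09501571,  0.56544985])}
```

View pics/scene0.png

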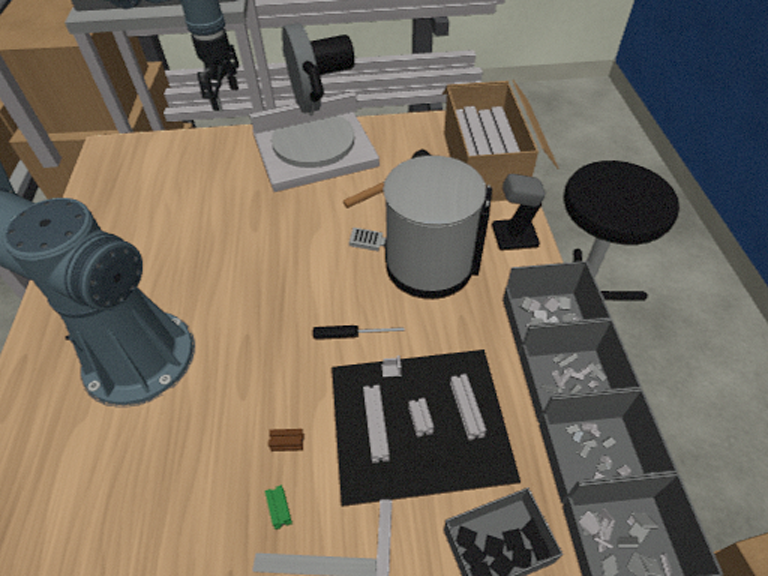

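View pics/top0.png

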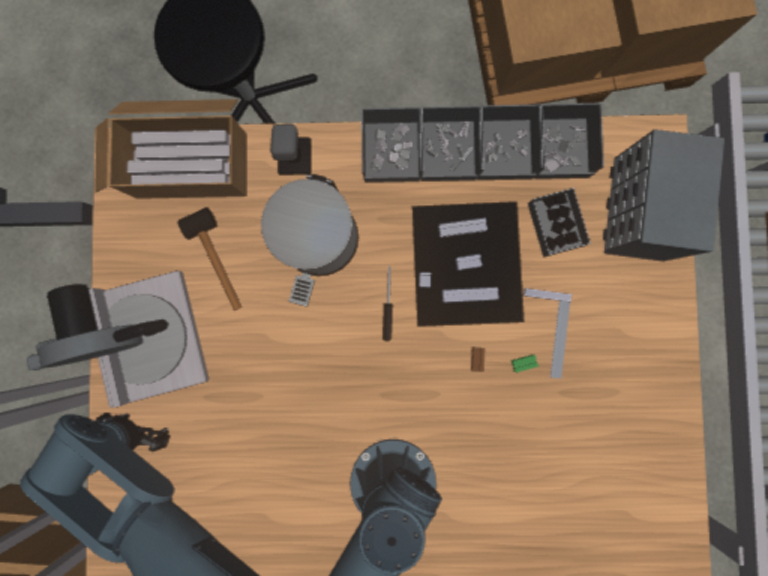

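View pics/wrist0.png

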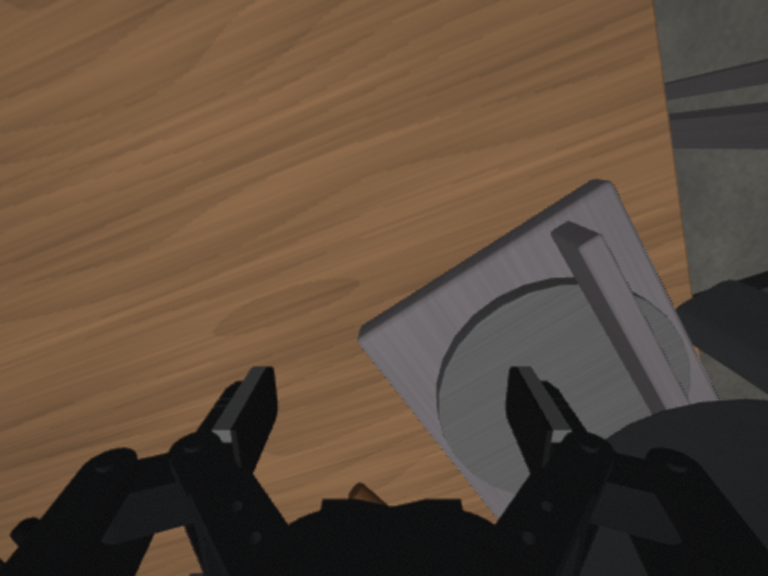

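Top picture (768 px wide): pedal tread at (302,290), bin lid at (308,224), screwdriver at (388,305), mat at (468,263). Could be taken for the offcut: the short silver piece (468,262), the brown block (478,358), the green block (525,363), the long pieces (463,228) and (470,295), and the bracket (425,280). The short silver piece on the mat fits the description.

```bash
python3 - <<'E'
from h import *
import pickle
S=pickle.load(open('s0.pkl','rb'))
c,p,d=S['top']
save(p[145:215,265:355],'crop_mat.png',8)
save(p[110:215,165:265],'crop_ped.png',5.5)
X=cloud(c,d)
# offcut
def obj(sl,zmin,zmax):
    Y=X[sl].reshape(-1,3); m=(Y[:,2]>zmin)&(Y[:,2]<zmax); Y=Y[m]; r=cv2.minAreaRect((Y[:,:2]*1000).astype(np.float32)); print(len(Y),r,Y[:,2].mean(),np.median(Y[:,2]))
obj(np.s_[165:185,300:326],.02,.05)
obj(np.s_[178:208,190:212],.045,.1)
np.set_printoptions(precision=3,suppress=True)
# lid
Y=X[110:190,165:245].reshape(-1,3); m=(Y[:,2]>.235)&(Y[:,2]<.3); Y=Y[m]; print(len(Y),cv2.minEnclosingCircle((Y[:,:2]*1000).astype(np.float32)),Y[:,2].max())
c,p,d=S['scene']; X=cloud(c,d)
save(p[140:190,220:270],'crop_ped2.png',10)
obj(np.s_[148:170,230:256],.045,.09)
obj(np.s_[262:292,270:292],.02,.05)
Y=X[100:150,250:330].reshape(-1,3); m=(Y[:,2]>.235)&(Y[:,2]<.3); Y=Y[m]; print(len(Y),cv2.minEnclosingCircle((Y[:,:2]*1000).astype(np.float32)),Y[:,2].max())
E
```

```text
120 ((563.113037109375, -208.00390625), (30.174522399902344, 59.29703140258789), 7.2309651374816895) 0.03173317611321847 0.032591215930203865
281 ((502.5704650878906, 216.1380615234375), (53.8148307800293, 89.6130142211914), 74.634033203125) 0.07044708853455815 0.07065678678983112
2859 ((643.853759765625, 180.92237854003906), 108.6075210571289) 0.26034996970714763
281 ((498.21527099609375, 220.03549194335938), (52.8030891418457, 76.92902374267578), 73.24211120605469) 0.06738599728816456 0.06829172529450767
239 ((562.942626953125, -207.94528198242188), (30.445531845092773, 61.192264556884766), 8.100394248962402) 0.030052197329732768 0.03142587079982606
2452 ((643.6284790039062, 179.93551635742188), 108.87016296386719) 0.2556636304900797
```

View pics/crop_mat.png

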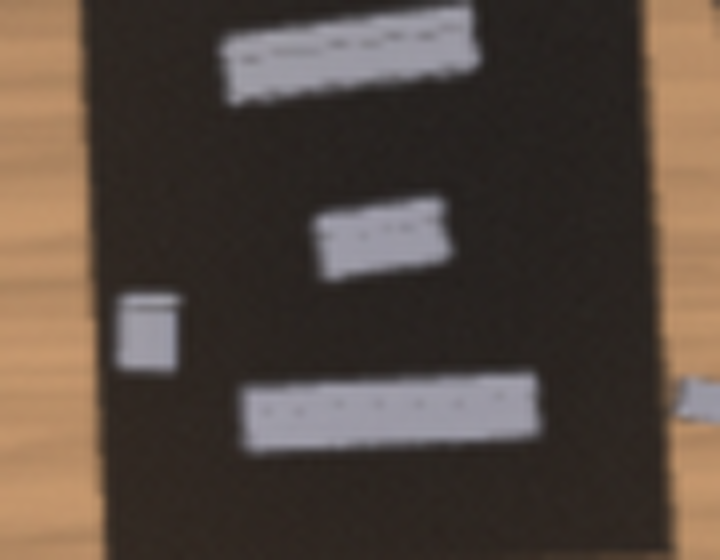

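View pics/crop_ped2.png

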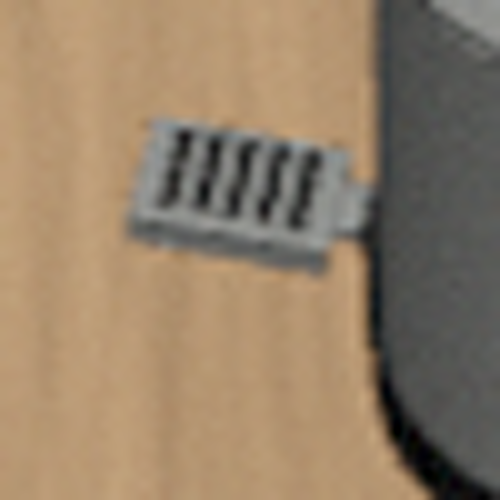

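View pics/crop_ped.png

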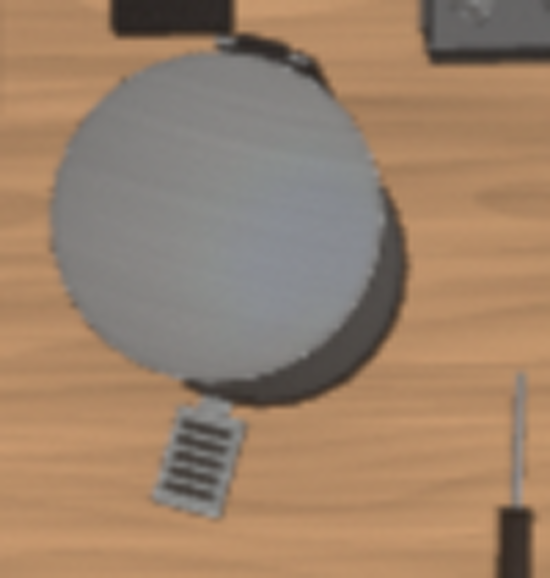

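The crops confirm the offcut: the short silver piece between the two long ones, length nearly along world y. The pedal tread has a free flange on each side. I'll compute the approach over the pedal.

```bash
cat >> h.py <<'E'
def plan(P,heading):
    o=get_obs(); M=R(o['eef_rot']); d=np.array(P)-o['eef_pos']; t=M.T@d
    h=np.degrees(np.arctan2(M[1,0],M[0,0])); tu=(h-heading+180)%360-180
    print('tool',t.round(4)*1000,'turn %.2f'%tu,'heading %.2f'%h,'F',o['wrist_force'].round(1),'t %.2f'%o['time_s'],'pos',o['eef_pos'].round(4),'op %.3f'%o['opening'],'tilt',M[:,2].round(4))
E
python3 - <<'E'
from h import *
b=np.array([.6437,.1803]); a=np.radians(15.5); pad=b+.16*np.array([-np.cos(a),np.sin(a)]); print(pad)
plan([*pad,.15],74.5)
E
```

```text
[0.48951913 0.22305814]
tool [-196.8  383.2   80.7] turn -4.60 heading 69.90 F [-0.7  0.6 -0.7] t 0.15 pos [0.1973 0.5396 0.2306] op 1.003 tilt [-7.0e-04 -1.2e-03 -1.0e+00]
```

>>> move_arm(
  increments=[
    {"tx": -0.01, "ty": 0.019, "tz": 0.004, "turn": -1},
    {"tx": -0.03, "ty": 0.057, "tz": 0.012, "turn": -2},
    {"tx": -0.049, "ty": 0.096, "tz": 0.02, "turn": -3},
    {"tx": -0.069, "ty": 0.134, "tz": 0.028, "turn": -4},
    {"tx": -0.089, "ty": 0.172, "tz": 0.036, "turn": -4.6},
    {"tx": -0.108, "ty": 0.211, "tz": 0.044, "turn": -4.6},
    {"tx": -0.128, "ty": 0.249, "tz": 0.052, "turn": -4.6},
    {"tx": -0.148, "ty": 0.287, "tz": 0.06, "turn": -4.6},
    {"tx": -0.167, "ty": 0.326, "tz": 0.068, "turn": -4.6},
    {"tx": -0.182, "ty": 0.355, "tz": 0.074, "turn": -4.6},
    {"tx": -0.193, "ty": 0.376, "tz": 0.079, "turn": -4.6},
    {"tx": -0.197, "ty": 0.383, "tz": 0.081, "turn": -4.6},
    {"tx": -0.197, "ty": 0.383, "tz": 0.081, "turn": -4.6},
    {"tx": -0.197, "ty": 0.383, "tz": 0.081, "turn": -4.6},
  ],
  gripper=1,
)

```text
time_s: 1.32
eef_pos: [0.489, 0.2234, 0.1499]
eef_rot: [-0.001, 0.796, 0.605, -0.001]
wrist_force: [0.4, -0.1, 0.4]
opening: 1.002
```

```bash
python3 - <<'E'
from h import *
c,p,d=snap('wrist'); save(p,'w1.png',1.5)
plan([.4895,.2231,.15],74.5)
X=cloud(c,d); Y=X.reshape(-1,3); u=np.mgrid[:384,:512]
m=(Y[:,2]>.055)&(Y[:,2]<.085)&(abs(Y[:,0]-.495)<.06)&(abs(Y[:,1]-.22)<.05)
print(m.sum(), cv2.minAreaRect((Y[m][:,:2]*1000).astype(np.float32)), np.median(Y[m][:,2]))
import pickle; pickle.dump((c,p,d),open('w1.pkl','wb'))
E
```

```text
tool [-0.8  1.1  0.2] turn 0.01 heading 74.51 F [0.  0.  0.1] t 1.37 pos [0.4887 0.2241 0.1502] op 1.001 tilt [-9.e-04  3.e-04 -1.e+00]
5541 ((503.899658203125, 213.3221435546875), (68.75038146972656, 93.09542846679688), 77.67657470703125) 0.06950831191757509
```

View pics/w1.png

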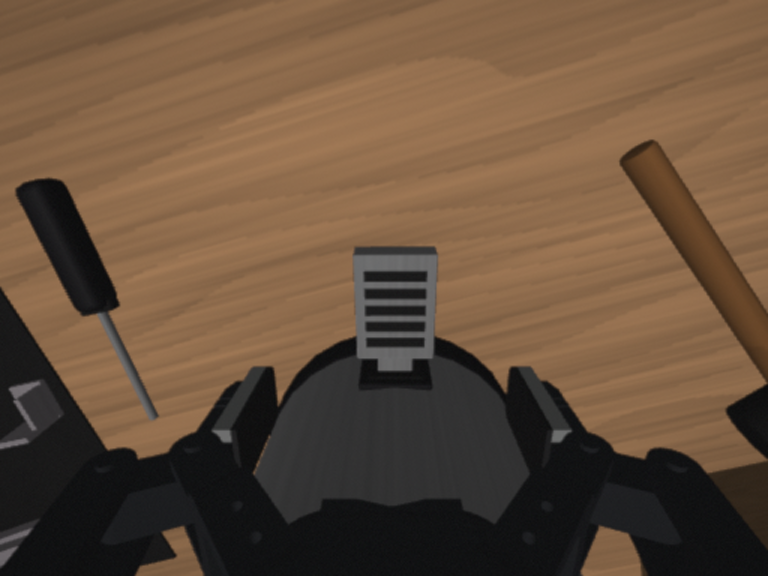

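The wrist picture shows the tread centred between the fingers, its top-face corners at about (354,254), (437,254), (434,359) and (357,359).

```bash
python3 - <<'E'
from h import *
import pickle
c,p,d=pickle.load(open('w1.pkl','rb'))
save(p[155:260,225:300],'w1c.png',7)
for u,v in [(354,254),(437,254),(434,359),(357,359)]: print(onz(c,u/1.5,v/1.5,.0705).round(4))
E
```

```text
[0.4575 0.2113 0.0705]
[0.47   0.2563 0.0705]
[0.5344 0.2391 0.0705]
[0.5216 0.1934 0.0705]
```

View pics/w1c.png

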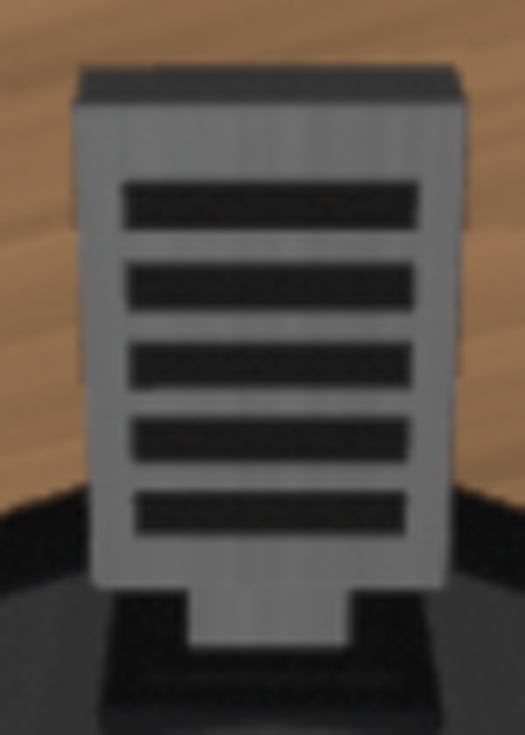

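>>> move_arm(
  increments=[
    {"tx": 0.001, "ty": -0.001, "tz": 0.015},
    {"tx": 0.002, "ty": -0.002, "tz": 0.045},
    {"tx": 0.002, "ty": -0.002, "tz": 0.075},
    {"tx": 0.002, "ty": -0.002, "tz": 0.097},
    {"tx": 0.002, "ty": -0.002, "tz": 0.107},
    {"tx": 0.002, "ty": -0.002, "tz": 0.107},
    {"tx": 0.002, "ty": -0.002, "tz": 0.107},
  ],
)

```text
validation failed for argument at $.in...
```

```bash
python3 - <<'E'
from h import *
c,p,d=snap('wrist'); save(p,'w2.png',1.5)
plan([.4895,.2231,.043],74.5)
E
```

```text
tool [ -1.2   1.3 107.4] turn 0.08 heading 74.58 F [ 0.8 -0.4  0.6] t 1.42 pos [0.4886 0.2245 0.1504] op 1.006 tilt [-5.e-04  4.e-04 -1.e+00]
```

View pics/w2.png

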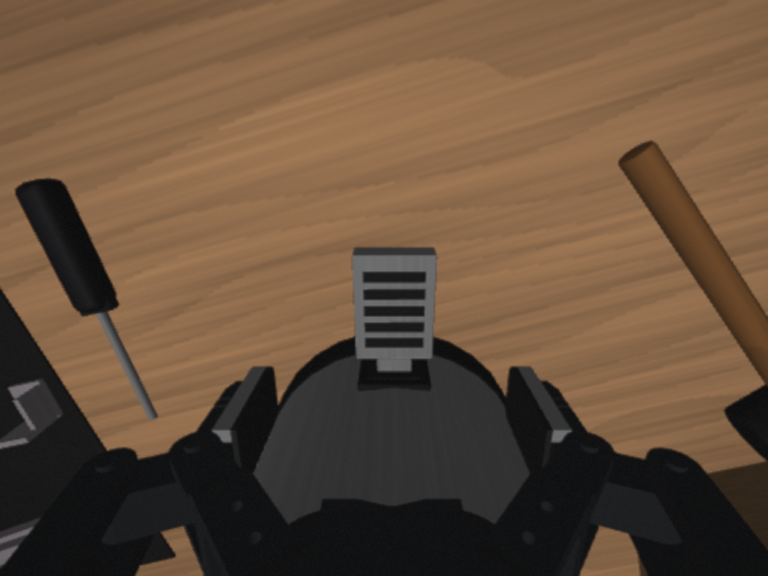

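The arm didn't move: the call was refused and the view is unchanged, probably because "turn" was missing from the rows. I'll send it again with all keys.

>>> move_arm(
  increments=[
    {"tx": 0.001, "ty": -0.001, "tz": 0.015, "turn": 0},
    {"tx": 0.002, "ty": -0.002, "tz": 0.045, "turn": 0},
    {"tx": 0.002, "ty": -0.002, "tz": 0.075, "turn": 0},
    {"tx": 0.002, "ty": -0.002, "tz": 0.097, "turn": 0},
    {"tx": 0.002, "ty": -0.002, "tz": 0.107, "turn": 0},
    {"tx": 0.002, "ty": -0.002, "tz": 0.107, "turn": 0},
    {"tx": 0.002, "ty": -0.002, "tz": 0.107, "turn": 0},
  ],
)

```text
time_s: 2.0
eef_pos: [0.4879, 0.2268, 0.0439]
eef_rot: [-0.0, 0.796, 0.606, 0.0]
wrist_force: [-1.0, 0.4, 0.4]
opening: 1.0
```

```bash
python3 - <<'E'
from h import *
c,p,d=snap('wrist'); save(p,'w3.png',1.5)
plan([.4895,.2231,.043],74.5)
E
```

```text
tool [-3.3  1.6  1.7] turn 0.07 heading 74.57 F [-0.3 -0.3  0.2] t 2.05 pos [0.4889 0.2267 0.0447] op 1.003 tilt [ 1.9e-03  5.0e-04 -1.0e+00]
```

View pics/w3.png

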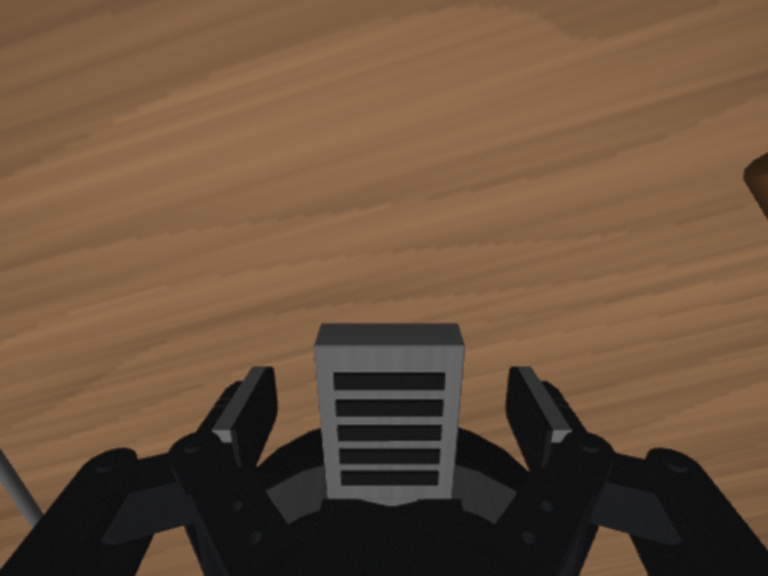

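The tread sits midway between the fingers (front corners 315 and 464, finger tips 274 and 508). Closing on it.

>>> move_arm(
  increments=[
    {"tx": 0, "ty": 0, "tz": 0, "turn": 0},
    {"tx": 0, "ty": 0, "tz": 0, "turn": 0},
    {"tx": 0, "ty": 0, "tz": 0, "turn": 0},
    {"tx": 0, "ty": 0, "tz": 0, "turn": 0},
    {"tx": 0, "ty": 0, "tz": 0, "turn": 0},
    {"tx": 0, "ty": 0, "tz": 0, "turn": 0},
  ],
  gripper=0.2,
)

```text
time_s: 2.55
eef_pos: [0.4889, 0.2258, 0.0445]
eef_rot: [0.0, 0.796, 0.605, 0.001]
wrist_force: [-2.1, -0.8, 6.6]
opening: 0.549
```

>>> move_arm(
  increments=[
    {"tx": 0, "ty": 0, "tz": 0.001, "turn": 0},
    {"tx": 0, "ty": 0, "tz": 0.003, "turn": 0},
    {"tx": 0, "ty": 0, "tz": 0.005, "turn": 0},
    {"tx": 0, "ty": 0, "tz": 0.007, "turn": 0},
    {"tx": 0, "ty": 0, "tz": 0.009, "turn": 0},
    {"tx": 0, "ty": 0, "tz": 0.011, "turn": 0},
    {"tx": 0, "ty": 0, "tz": 0.013, "turn": 0},
    {"tx": 0, "ty": 0, "tz": 0.015, "turn": 0},
    {"tx": 0, "ty": 0, "tz": 0.017, "turn": 0},
    {"tx": 0, "ty": 0, "tz": 0.019, "turn": 0},
    {"tx": 0, "ty": 0, "tz": 0.021, "turn": 0},
    {"tx": 0, "ty": 0, "tz": 0.023, "turn": 0},
    {"tx": 0, "ty": 0, "tz": 0.025, "turn": 0},
    {"tx": 0, "ty": 0, "tz": 0.027, "turn": 0},
    {"tx": 0, "ty": 0, "tz": 0.028, "turn": 0},
    {"tx": 0, "ty": 0, "tz": 0.029, "turn": 0},
    {"tx": 0, "ty": 0, "tz": 0.03, "turn": 0},
    {"tx": 0, "ty": 0, "tz": 0.031, "turn": 0},
    {"tx": 0, "ty": 0, "tz": 0.032, "turn": 0},
  ],
)

```text
time_s: 4.13
eef_pos: [0.4882, 0.2259, 0.0111]
eef_rot: [-0.0, 0.796, 0.605, 0.0]
wrist_force: [-2.9, 2.3, 1.2]
opening: 0.549
```

```bash
python3 - <<'E'
from h import *
c,p,d=snap('scene'); save(p,'s1.png',1.5)
plan([.4895,.2231,.007],74.5)
E
```

```text
tool [-2.4  2.1  3.9] turn -0.01 heading 74.49 F [-2.6  3.1 -0.1] t 4.18 pos [0.4882 0.2259 0.0109] op 0.550 tilt [ 0.e+00  2.e-04 -1.e+00]
```

View pics/s1.png

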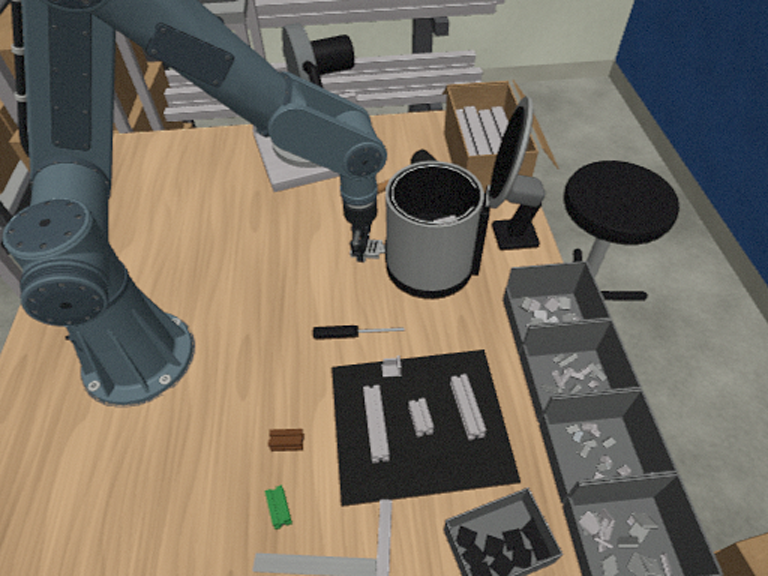

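The lid stands just past upright at (512,150). Now the last few millimetres to the stop.

>>> move_arm(
  increments=[
    {"tx": 0, "ty": 0, "tz": 0.001, "turn": 0},
    {"tx": 0, "ty": 0, "tz": 0.0015, "turn": 0},
    {"tx": 0, "ty": 0, "tz": 0.002, "turn": 0},
    {"tx": 0, "ty": 0, "tz": 0.0025, "turn": 0},
    {"tx": 0, "ty": 0, "tz": 0.0025, "turn": 0},
  ],
)

```text
time_s: 4.6
eef_pos: [0.4883, 0.2259, 0.0088]
eef_rot: [0.0, 0.796, 0.605, 0.0]
wrist_force: [-2.1, 4.0, -0.2]
opening: 0.549
```

>>> move_arm(
  increments=[
    {"tx": 0, "ty": 0, "tz": 0.0005, "turn": 0},
    {"tx": 0, "ty": 0, "tz": 0.001, "turn": 0},
    {"tx": 0, "ty": 0, "tz": 0.0015, "turn": 0},
    {"tx": 0, "ty": 0, "tz": 0.0015, "turn": 0},
  ],
)

```text
time_s: 4.93
eef_pos: [0.4883, 0.2259, 0.0086]
eef_rot: [0.0, 0.796, 0.605, -0.0]
wrist_force: [-7.4, 1.6, 13.6]
opening: 0.55
```

The stop is reached: 36 mm of travel and 14 N. Easing off, then opening and rising straight up.

>>> move_arm(
  increments=[
    {"tx": 0, "ty": 0, "tz": -0.001, "turn": 0},
    {"tx": 0, "ty": 0, "tz": -0.001, "turn": 0},
  ],
)

```text
time_s: 5.1
eef_pos: [0.4883, 0.2259, 0.0087]
eef_rot: [0.0, 0.796, 0.605, 0.0]
wrist_force: [-4.3, 2.5, 6.4]
opening: 0.553
```

>>> move_arm(
  increments=[
    {"tx": 0, "ty": 0, "tz": 0, "turn": 0},
    {"tx": 0, "ty": 0, "tz": 0, "turn": 0},
    {"tx": 0, "ty": 0, "tz": 0, "turn": 0},
    {"tx": 0, "ty": 0, "tz": 0, "turn": 0},
    {"tx": 0, "ty": 0, "tz": 0, "turn": 0},
    {"tx": 0, "ty": 0, "tz": -0.005, "turn": 0},
    {"tx": 0, "ty": 0, "tz": -0.02, "turn": 0},
    {"tx": 0, "ty": 0, "tz": -0.05, "turn": 0},
    {"tx": 0, "ty": 0, "tz": -0.08, "turn": 0},
    {"tx": 0, "ty": 0, "tz": -0.115, "turn": 0},
    {"tx": 0, "ty": 0, "tz": -0.15, "turn": 0},
    {"tx": 0, "ty": 0, "tz": -0.18, "turn": 0},
    {"tx": 0, "ty": 0, "tz": -0.195, "turn": 0},
    {"tx": 0, "ty": 0, "tz": -0.2, "turn": 0},
  ],
  gripper=1,
)

```text
time_s: 6.27
eef_pos: [0.4901, 0.2263, 0.2126]
eef_rot: [0.001, 0.796, 0.605, 0.003]
wrist_force: [1.3, -0.3, 0.4]
opening: 1.002
```

```bash
python3 - <<'E'
from h import *
c,p,d=snap('scene'); save(p,'s2.png',1.5)
print('zero?'); plan([.563,-.208,.12],7.5)
E
```

```text
zero?
tool [-399.   186.3   91.4] turn 67.00 heading 74.50 F [0.6 0.2 0.5] t 6.32 pos [0.4896 0.2262 0.2114] op 1.002 tilt [ 0.0051  0.0011 -1.    ]
```

View pics/s2.png

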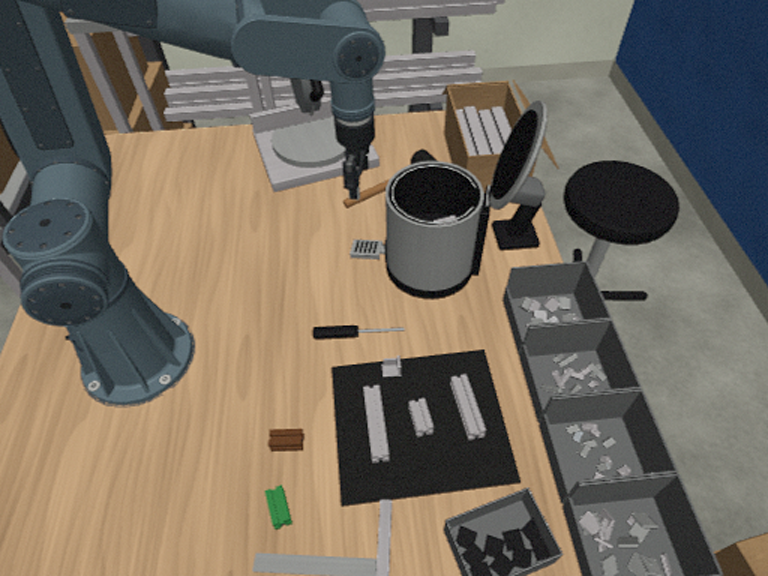

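The lid stays open on its own, leaning back at (520,150), with the pedal down. On to the offcut: first away from the bin, then turning.

>>> move_arm(
  increments=[
    {"tx": -0.015, "ty": 0, "tz": 0, "turn": 0},
    {"tx": -0.045, "ty": 0, "tz": 0, "turn": 0},
    {"tx": -0.085, "ty": 0, "tz": 0, "turn": 0},
    {"tx": -0.125, "ty": 0, "tz": 0, "turn": 0},
    {"tx": -0.165, "ty": 0, "tz": 0, "turn": 2},
    {"tx": -0.2, "ty": 0.015, "tz": 0.01, "turn": 8},
    {"tx": -0.235, "ty": 0.035, "tz": 0.02, "turn": 15},
    {"tx": -0.265, "ty": 0.06, "tz": 0.03, "turn": 22},
    {"tx": -0.295, "ty": 0.085, "tz": 0.04, "turn": 29},
    {"tx": -0.325, "ty": 0.11, "tz": 0.05, "turn": 36},
    {"tx": -0.35, "ty": 0.135, "tz": 0.06, "turn": 43},
    {"tx": -0.375, "ty": 0.16, "tz": 0.07, "turn": 50},
    {"tx": -0.39, "ty": 0.178, "tz": 0.08, "turn": 57},
    {"tx": -0.397, "ty": 0.185, "tz": 0.088, "turn": 63},
    {"tx": -0.399, "ty": 0.186, "tz": 0.091, "turn": 67},
    {"tx": -0.399, "ty": 0.186, "tz": 0.091, "turn": 67},
    {"tx": -0.399, "ty": 0.186, "tz": 0.091, "turn": 67},
    {"tx": -0.399, "ty": 0.186, "tz": 0.091, "turn": 67},
  ],
  gripper=0.75,
)

```text
time_s: 7.82
eef_pos: [0.5602, -0.2077, 0.1165]
eef_rot: [-0.0, 0.998, 0.067, -0.001]
wrist_force: [0.5, -0.3, -0.1]
opening: 0.752
```

```bash
python3 - <<'E'
from h import *
c,p,d=snap('wrist'); save(p,'w4.png',1.5)
plan([.563,-.208,.0035],7.5)
import pickle; pickle.dump((c,p,d),open('w4.pkl','wb'))
E
```

```text
tool [  2.5   0.7 113.6] turn 0.13 heading 7.63 F [-0.6 -0.3  0.1] t 7.87 pos [ 0.5605 -0.2077  0.1171] op 0.749 tilt [-5.e-04  4.e-04 -1.e+00]
```

View pics/w4.png

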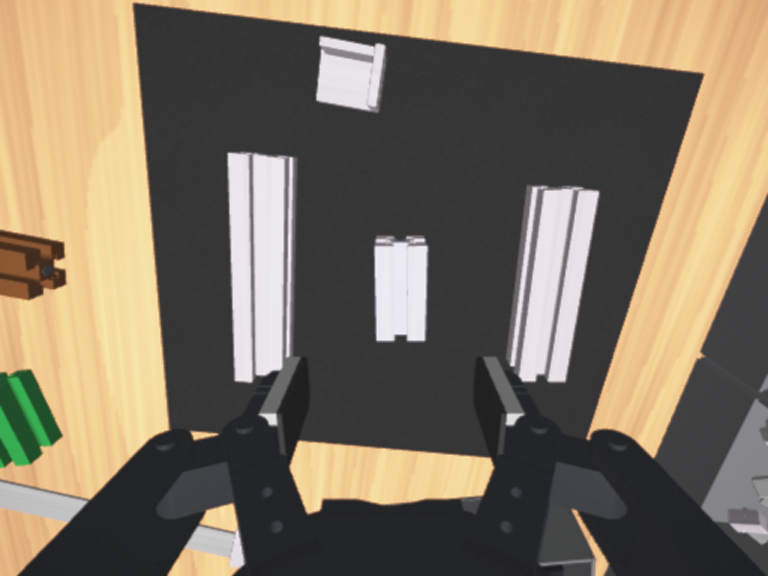

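The offcut lies between the fingers, top-face corners near (376,243), (427,243), (427,340) and (376,341). It is well aligned, and the two long pieces are clear on either side.

```bash
python3 - <<'E'
from h import *
import pickle
c,p,d=pickle.load(open('w4.pkl','rb'))
P=[onz(c,u/1.5,v/1.5,.033) for u,v in [(376,243),(427,243),(427,341),(376,341)]]
print(np.round(P,4)); m=np.mean(P,0); print(m); X=cloud(c,d); print(c['origin'])
Y=X[165:225,252:284].reshape(-1,3); k=(Y[:,2]>.025)&(Y[:,2]<.045); print(k.sum(),cv2.minAreaRect((Y[k][:,:2]*1000).astype(np.float32)),np.median(Y[k][:,2]))
plan([m[0],m[1],.0085],7.6)
E
```

```text
[[ 0.5475 -0.1762  0.033 ]
 [ 0.5762 -0.1723  0.033 ]
 [ 0.5862 -0.2331  0.033 ]
 [ 0.5551 -0.2374  0.033 ]]
[ 0.56624803 -0.20473385  0.033     ]
[ 0.54912252 -0.1239623   0.25808596]
1406 ((566.4415893554688, -204.90609741210938), (28.43560791015625, 56.72282791137695), 7.263215065002441) 0.031680465287404744
tool [  6.2  -2.1 108.6] turn 0.03 heading 7.63 F [-0.6 -0.3  0.1] t 7.87 pos [ 0.5605 -0.2077  0.1171] op 0.749 tilt [-5.e-04  4.e-04 -1.e+00]
```

>>> move_arm(
  increments=[
    {"tx": 0.003, "ty": -0.0005, "tz": 0.015, "turn": 0},
    {"tx": 0.0055, "ty": -0.001, "tz": 0.045, "turn": 0},
    {"tx": 0.0055, "ty": -0.001, "tz": 0.075, "turn": 0},
    {"tx": 0.0055, "ty": -0.001, "tz": 0.098, "turn": 0},
    {"tx": 0.0055, "ty": -0.001, "tz": 0.107, "turn": 0},
    {"tx": 0.0055, "ty": -0.001, "tz": 0.109, "turn": 0},
    {"tx": 0.0055, "ty": -0.001, "tz": 0.109, "turn": 0},
  ],
)

```text
time_s: 8.45
eef_pos: [0.5663, -0.2065, 0.0087]
eef_rot: [0.0, 0.998, 0.066, 0.0]
wrist_force: [1.1, -0.0, 0.2]
opening: 0.749
```

```bash
python3 - <<'E'
from h import *
c,p,d=snap('wrist'); save(p,'w5.png',1.5)
plan([.5663,-.2065,.008],7.5)
E
```

```text
tool [-0.6 -0.5  1.7] turn 0.04 heading 7.54 F [-0.8 -0.5  0.6] t 8.50 pos [ 0.567  -0.207   0.0097] op 0.752 tilt [ 0.0016 -0.001  -1.    ]
```

View pics/w5.png

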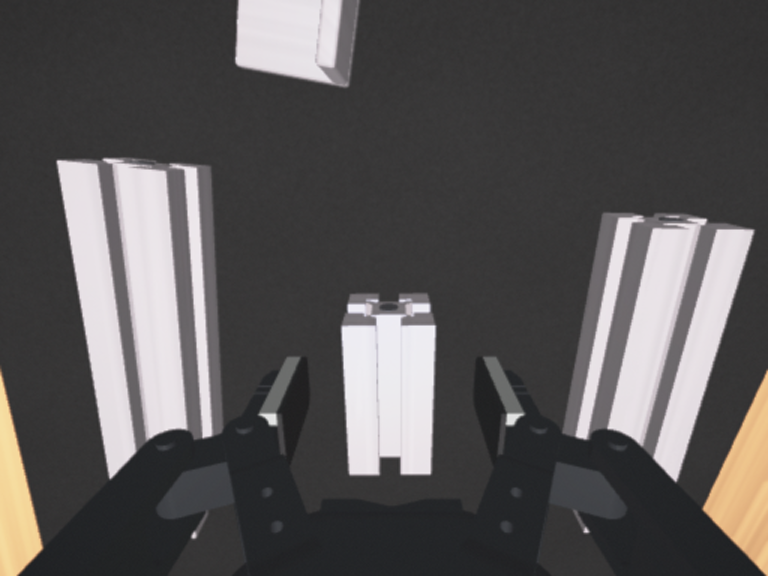

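Centred: offcut from 343 to 435, finger tips at 307 and 475. Closing, then lifting a little to check the hold.

>>> move_arm(
  increments=[
    {"tx": 0, "ty": 0, "tz": 0, "turn": 0},
    {"tx": 0, "ty": 0, "tz": 0, "turn": 0},
    {"tx": 0, "ty": 0, "tz": 0, "turn": 0},
    {"tx": 0, "ty": 0, "tz": 0, "turn": 0},
    {"tx": 0, "ty": 0, "tz": 0, "turn": 0},
    {"tx": 0, "ty": 0, "tz": 0, "turn": 0},
    {"tx": 0, "ty": 0, "tz": 0, "turn": 0},
    {"tx": 0, "ty": 0, "tz": -0.005, "turn": 0},
    {"tx": 0, "ty": 0, "tz": -0.02, "turn": 0},
    {"tx": 0, "ty": 0, "tz": -0.05, "turn": 0},
    {"tx": 0, "ty": 0, "tz": -0.085, "turn": 0},
    {"tx": 0, "ty": 0, "tz": -0.125, "turn": 0},
    {"tx": 0, "ty": 0, "tz": -0.165, "turn": 0},
    {"tx": 0, "ty": 0, "tz": -0.205, "turn": 0},
    {"tx": 0, "ty": 0, "tz": -0.24, "turn": 0},
    {"tx": 0, "ty": 0, "tz": -0.265, "turn": 0},
    {"tx": 0, "ty": 0, "tz": -0.275, "turn": 0},
    {"tx": 0, "ty": 0, "tz": -0.275, "turn": 0},
  ],
  gripper=0.1,
)

```text
time_s: 10.0
eef_pos: [0.5672, -0.2073, 0.2866]
eef_rot: [0.002, 0.998, 0.065, 0.002]
wrist_force: [0.2, 0.0, -0.2]
opening: 0.335
```

```bash
python3 - <<'E'
from h import *
c,p,d=snap('wrist'); save(p,'w6.png',1.2)
plan([.6437-.010,.1803+.003,.285],60)
E
```

```text
tool [ 117.8 -377.9   -1.6] turn -52.50 heading 7.50 F [ 0.4  0.1 -1.5] t 10.05 pos [ 0.5662 -0.2067  0.2836] op 0.341 tilt [ 1.1e-03 -7.0e-04 -1.0e+00]
```

View pics/w6.png

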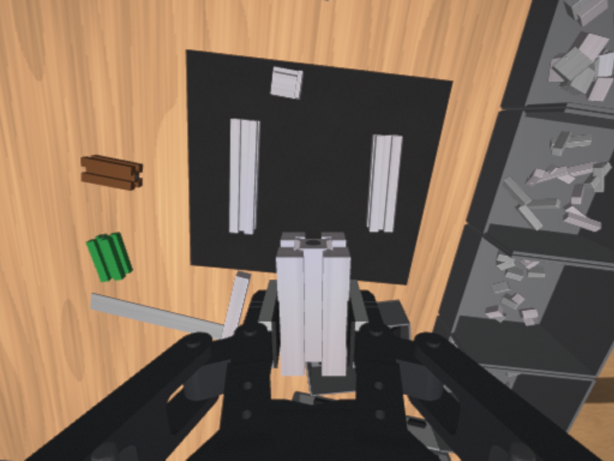

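The offcut is held between the pads; the long pieces and bracket are still in place. On to the bin mouth.

>>> move_arm(
  increments=[
    {"tx": 0.004, "ty": -0.014, "tz": 0, "turn": -2},
    {"tx": 0.013, "ty": -0.042, "tz": 0, "turn": -7},
    {"tx": 0.024, "ty": -0.078, "tz": 0, "turn": -13},
    {"tx": 0.035, "ty": -0.114, "tz": 0, "turn": -19},
    {"tx": 0.047, "ty": -0.15, "tz": 0, "turn": -25},
    {"tx": 0.058, "ty": -0.186, "tz": 0, "turn": -31},
    {"tx": 0.07, "ty": -0.222, "tz": 0, "turn": -37},
    {"tx": 0.081, "ty": -0.258, "tz": 0, "turn": -43},
    {"tx": 0.092, "ty": -0.294, "tz": 0, "turn": -48},
    {"tx": 0.103, "ty": -0.33, "tz": 0, "turn": -52},
    {"tx": 0.112, "ty": -0.358, "tz": 0, "turn": -52.5},
    {"tx": 0.117, "ty": -0.374, "tz": 0, "turn": -52.5},
    {"tx": 0.118, "ty": -0.378, "tz": 0, "turn": -52.5},
    {"tx": 0.118, "ty": -0.378, "tz": 0, "turn": -52.5},
  ],
)

```text
time_s: 11.22
eef_pos: [0.6321, 0.1854, 0.28]
eef_rot: [-0.001, 0.865, 0.502, -0.002]
wrist_force: [-0.0, -0.1, -0.6]
opening: 0.34
```

```bash
python3 - <<'E'
from h import *
c,p,d=snap('wrist'); save(p,'w7.png',1.2)
c,p,d=snap('scene'); save(p,'s3.png',1.5)
plan([.6437-.010,.1803+.003,.185],60)
E
```

```text
tool [ 0.8  0.9 96.3] turn 0.03 heading 60.03 F [-0.1  0.  -0.2] t 11.32 pos [0.6328 0.1831 0.2813] op 0.340 tilt [-3.3e-03 -8.0e-04 -1.0e+00]
```

View pics/w7.png

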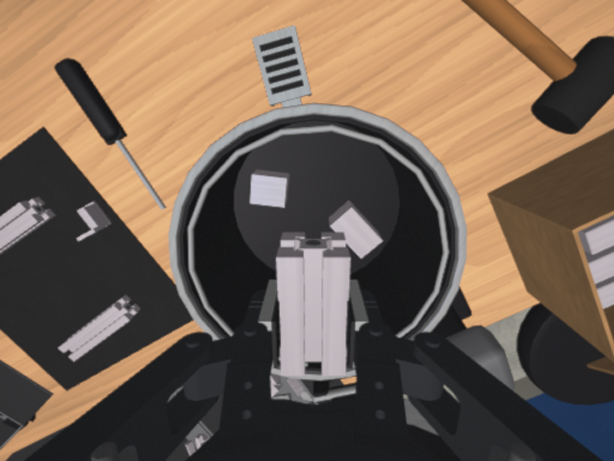

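View pics/s3.png

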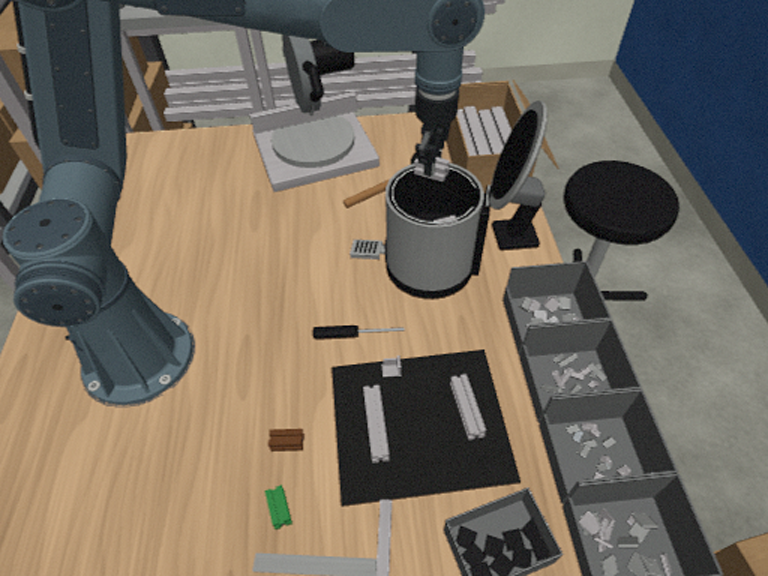

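The offcut is over the mouth and the lid stands clear behind at (520,150). Lowering inside the rim, releasing and rising.

>>> move_arm(
  increments=[
    {"tx": 0, "ty": 0, "tz": 0.01, "turn": 0},
    {"tx": 0, "ty": 0, "tz": 0.03, "turn": 0},
    {"tx": 0, "ty": 0, "tz": 0.06, "turn": 0},
    {"tx": 0, "ty": 0, "tz": 0.085, "turn": 0},
    {"tx": 0, "ty": 0, "tz": 0.095, "turn": 0},
    {"tx": 0, "ty": 0, "tz": 0.1, "turn": 0},
    {"tx": 0, "ty": 0, "tz": 0.1, "turn": 0},
    {"tx": 0, "ty": 0, "tz": 0.1, "turn": 0},
  ],
)

```text
time_s: 11.98
eef_pos: [0.6346, 0.1831, 0.1846]
eef_rot: [0.0, 0.866, 0.5, 0.001]
wrist_force: [1.2, -0.1, -0.2]
opening: 0.337
```

>>> move_arm(
  increments=[
    {"tx": 0, "ty": 0, "tz": 0, "turn": 0},
    {"tx": 0, "ty": 0, "tz": 0, "turn": 0},
    {"tx": 0, "ty": 0, "tz": 0, "turn": 0},
    {"tx": 0, "ty": 0, "tz": 0, "turn": 0},
    {"tx": 0, "ty": 0, "tz": 0, "turn": 0},
    {"tx": 0, "ty": 0, "tz": 0, "turn": 0},
    {"tx": 0, "ty": 0, "tz": -0.01, "turn": 0},
    {"tx": 0, "ty": 0, "tz": -0.03, "turn": 0},
    {"tx": 0, "ty": 0, "tz": -0.06, "turn": 0},
    {"tx": 0, "ty": 0, "tz": -0.085, "turn": 0},
    {"tx": 0, "ty": 0, "tz": -0.1, "turn": 0},
    {"tx": 0, "ty": 0, "tz": -0.1, "turn": 0},
  ],
  gripper=0.7,
)

```text
time_s: 12.98
eef_pos: [0.6359, 0.1839, 0.2894]
eef_rot: [0.002, 0.866, 0.5, 0.004]
wrist_force: [0.5, -0.5, 0.3]
opening: 0.699
```

```bash
python3 - <<'E'
from h import *
c,p,d=snap('wrist'); save(p,'w8.png',1.2)
plan([.4885,.226,.2],74.5)
E
```

```text
tool [ -36.9 -148.4   85.8] turn -14.49 heading 60.01 F [-0.6  0.7 -0.5] t 13.03 pos [0.635  0.1837 0.2865] op 0.706 tilt [ 5.3e-03  5.0e-04 -1.0e+00]
```

View pics/w8.png

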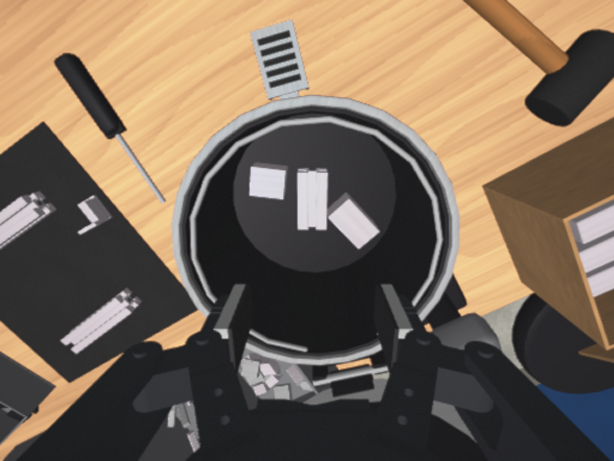

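The offcut lies on the bin floor at (313,198) between two old scraps. Back over the pedal.

>>> move_arm(
  increments=[
    {"tx": -0.003, "ty": -0.012, "tz": 0, "turn": -2},
    {"tx": -0.01, "ty": -0.042, "tz": 0, "turn": -6},
    {"tx": -0.02, "ty": -0.08, "tz": 0, "turn": -10},
    {"tx": -0.029, "ty": -0.118, "tz": 0, "turn": -14},
    {"tx": -0.035, "ty": -0.14, "tz": 0.005, "turn": -14.5},
    {"tx": -0.037, "ty": -0.148, "tz": 0.03, "turn": -14.5},
    {"tx": -0.037, "ty": -0.148, "tz": 0.065, "turn": -14.5},
    {"tx": -0.037, "ty": -0.148, "tz": 0.1, "turn": -14.5},
    {"tx": -0.037, "ty": -0.148, "tz": 0.135, "turn": -14.5},
    {"tx": -0.037, "ty": -0.148, "tz": 0.16, "turn": -14.5},
    {"tx": -0.037, "ty": -0.148, "tz": 0.17, "turn": -14.5},
    {"tx": -0.037, "ty": -0.148, "tz": 0.17, "turn": -14.5},
    {"tx": -0.037, "ty": -0.148, "tz": 0.17, "turn": -14.5},
    {"tx": -0.037, "ty": -0.148, "tz": 0.17, "turn": -14.5},
  ],
  gripper=1,
)

```text
time_s: 14.2
eef_pos: [0.4883, 0.2257, 0.1149]
eef_rot: [0.001, 0.796, 0.605, 0.001]
wrist_force: [0.3, 0.3, 0.3]
opening: 0.998
```

```bash
python3 - <<'E'
from h import *
c,p,d=snap('wrist'); save(p,'w9.png',1.2)
plan([.4883,.2259,.0095],74.5)
E
```

```text
tool [ -0.2  -0.6 105.8] turn 0.01 heading 74.51 F [ 0.5  0.3 -0.4] t 14.25 pos [0.4886 0.2258 0.1153] op 1.002 tilt [ 3.4e-03  7.0e-04 -1.0e+00]
```

View pics/w9.png

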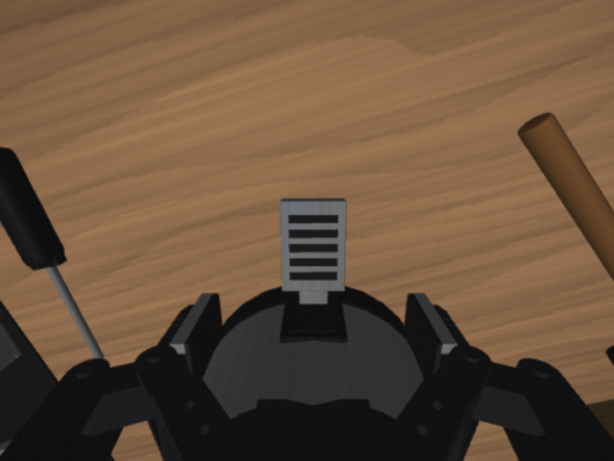

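The tread is centred between the fingers (centre 313 for both). Descending and closing.

>>> move_arm(
  increments=[
    {"tx": 0, "ty": 0, "tz": 0.015, "turn": 0},
    {"tx": 0, "ty": 0, "tz": 0.045, "turn": 0},
    {"tx": 0, "ty": 0, "tz": 0.075, "turn": 0},
    {"tx": 0, "ty": 0, "tz": 0.095, "turn": 0},
    {"tx": 0, "ty": 0, "tz": 0.103, "turn": 0},
    {"tx": 0, "ty": 0, "tz": 0.105, "turn": 0},
    {"tx": 0, "ty": 0, "tz": 0.105, "turn": 0},
    {"tx": 0, "ty": 0, "tz": 0.105, "turn": 0},
  ],
)

```text
time_s: 14.92
eef_pos: [0.4887, 0.2259, 0.0101]
eef_rot: [0.001, 0.796, 0.605, 0.001]
wrist_force: [0.8, -0.0, -0.3]
opening: 1.0
```

>>> move_arm(
  increments=[
    {"tx": 0, "ty": 0, "tz": 0, "turn": 0},
    {"tx": 0, "ty": 0, "tz": 0, "turn": 0},
    {"tx": 0, "ty": 0, "tz": 0, "turn": 0},
    {"tx": 0, "ty": 0, "tz": 0, "turn": 0},
    {"tx": 0, "ty": 0, "tz": 0, "turn": 0},
    {"tx": 0, "ty": 0, "tz": 0, "turn": 0},
  ],
  gripper=0.2,
)

```text
time_s: 15.42
eef_pos: [0.4879, 0.2261, 0.0095]
eef_rot: [0.0, 0.796, 0.605, 0.001]
wrist_force: [-1.2, 1.2, 5.5]
opening: 0.551
```

Gripped. Easing the pedal up at 6 mm/s (lid about 0.3 rad/s).

>>> move_arm(
  increments=[
    {"tx": 0, "ty": 0, "tz": -0.0005, "turn": 0},
    {"tx": 0, "ty": 0, "tz": -0.001, "turn": 0},
    {"tx": 0, "ty": 0, "tz": -0.0015, "turn": 0},
    {"tx": 0, "ty": 0, "tz": -0.002, "turn": 0},
    {"tx": 0, "ty": 0, "tz": -0.0025, "turn": 0},
    {"tx": 0, "ty": 0, "tz": -0.003, "turn": 0},
    {"tx": 0, "ty": 0, "tz": -0.0035, "turn": 0},
    {"tx": 0, "ty": 0, "tz": -0.004, "turn": 0},
    {"tx": 0, "ty": 0, "tz": -0.0045, "turn": 0},
    {"tx": 0, "ty": 0, "tz": -0.005, "turn": 0},
    {"tx": 0, "ty": 0, "tz": -0.0055, "turn": 0},
    {"tx": 0, "ty": 0, "tz": -0.006, "turn": 0},
    {"tx": 0, "ty": 0, "tz": -0.0065, "turn": 0},
    {"tx": 0, "ty": 0, "tz": -0.007, "turn": 0},
    {"tx": 0, "ty": 0, "tz": -0.0075, "turn": 0},
    {"tx": 0, "ty": 0, "tz": -0.008, "turn": 0},
    {"tx": 0, "ty": 0, "tz": -0.0085, "turn": 0},
    {"tx": 0, "ty": 0, "tz": -0.009, "turn": 0},
    {"tx": 0, "ty": 0, "tz": -0.0095, "turn": 0},
    {"tx": 0, "ty": 0, "tz": -0.01, "turn": 0},
  ],
)

```text
time_s: 17.08
eef_pos: [0.4873, 0.2261, 0.0182]
eef_rot: [-0.0, 0.796, 0.605, 0.001]
wrist_force: [3.5, 5.1, -4.3]
opening: 0.547
```

```bash
python3 - <<'E'
from h import *
c,p,d=snap('scene'); save(p[80:230,200:380],'s4.png',3)
plan([.4883,.2259,.0445],74.5)
E
```

```text
tool [  0.1   1.  -26.3] turn -0.02 heading 74.48 F [ 4.6  4.5 -2.6] t 17.13 pos [0.4873 0.2261 0.0182] op 0.549 tilt [ 4.0e-04  1.2e-03 -1.0e+00]
```

View pics/s4.png

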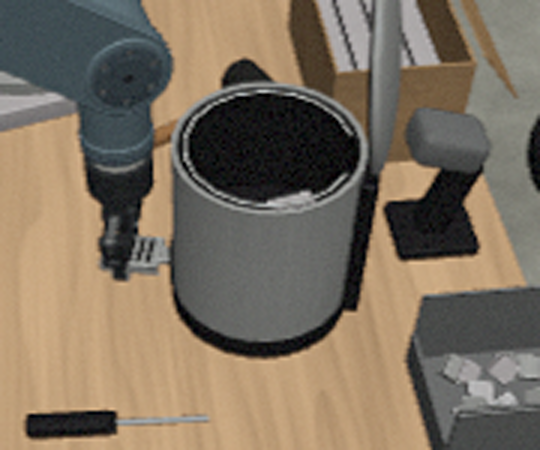

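The lid is coming back towards upright with the pedal. Continuing.

>>> move_arm(
  increments=[
    {"tx": 0, "ty": 0, "tz": -0.0005, "turn": 0},
    {"tx": 0, "ty": 0, "tz": -0.001, "turn": 0},
    {"tx": 0, "ty": 0, "tz": -0.0015, "turn": 0},
    {"tx": 0, "ty": 0, "tz": -0.002, "turn": 0},
    {"tx": 0, "ty": 0, "tz": -0.0025, "turn": 0},
    {"tx": 0, "ty": 0, "tz": -0.003, "turn": 0},
    {"tx": 0, "ty": 0, "tz": -0.0035, "turn": 0},
    {"tx": 0, "ty": 0, "tz": -0.004, "turn": 0},
    {"tx": 0, "ty": 0, "tz": -0.0045, "turn": 0},
    {"tx": 0, "ty": 0, "tz": -0.005, "turn": 0},
    {"tx": 0, "ty": 0, "tz": -0.0055, "turn": 0},
    {"tx": 0, "ty": 0, "tz": -0.006, "turn": 0},
    {"tx": 0, "ty": 0, "tz": -0.0065, "turn": 0},
    {"tx": 0, "ty": 0, "tz": -0.007, "turn": 0},
    {"tx": 0, "ty": 0, "tz": -0.0075, "turn": 0},
    {"tx": 0, "ty": 0, "tz": -0.008, "turn": 0},
    {"tx": 0, "ty": 0, "tz": -0.0085, "turn": 0},
    {"tx": 0, "ty": 0, "tz": -0.009, "turn": 0},
    {"tx": 0, "ty": 0, "tz": -0.0095, "turn": 0},
    {"tx": 0, "ty": 0, "tz": -0.01, "turn": 0},
  ],
)

```text
time_s: 18.8
eef_pos: [0.4874, 0.2261, 0.0285]
eef_rot: [-0.0, 0.796, 0.605, 0.001]
wrist_force: [3.4, 4.0, -1.4]
opening: 0.553
```

>>> move_arm(
  increments=[
    {"tx": 0, "ty": 0, "tz": -0.0005, "turn": 0},
    {"tx": 0, "ty": 0, "tz": -0.001, "turn": 0},
    {"tx": 0, "ty": 0, "tz": -0.0015, "turn": 0},
    {"tx": 0, "ty": 0, "tz": -0.002, "turn": 0},
    {"tx": 0, "ty": 0, "tz": -0.0025, "turn": 0},
    {"tx": 0, "ty": 0, "tz": -0.003, "turn": 0},
    {"tx": 0, "ty": 0, "tz": -0.0035, "turn": 0},
    {"tx": 0, "ty": 0, "tz": -0.004, "turn": 0},
    {"tx": 0, "ty": 0, "tz": -0.0045, "turn": 0},
    {"tx": 0, "ty": 0, "tz": -0.005, "turn": 0},
    {"tx": 0, "ty": 0, "tz": -0.0055, "turn": 0},
    {"tx": 0, "ty": 0, "tz": -0.006, "turn": 0},
    {"tx": 0, "ty": 0, "tz": -0.0065, "turn": 0},
    {"tx": 0, "ty": 0, "tz": -0.007, "turn": 0},
    {"tx": 0, "ty": 0, "tz": -0.0075, "turn": 0},
    {"tx": 0, "ty": 0, "tz": -0.008, "turn": 0},
    {"tx": 0, "ty": 0, "tz": -0.0085, "turn": 0},
    {"tx": 0, "ty": 0, "tz": -0.009, "turn": 0},
  ],
)

```text
time_s: 20.3
eef_pos: [0.488, 0.2259, 0.0379]
eef_rot: [0.0, 0.796, 0.605, 0.001]
wrist_force: [4.0, 3.0, 0.8]
opening: 0.548
```

```bash
python3 - <<'E'
from h import *
c,p,d=snap('scene'); save(p[80:230,200:380],'s5.png',3)
plan([.4883,.2259,.0445],74.5)
E
```

```text
tool [ 0.1  0.3 -6.4] turn -0.02 heading 74.48 F [2.9 4.1 1.6] t 20.35 pos [0.488  0.2259 0.0381] op 0.547 tilt [ 1.8e-03  9.0e-04 -1.0e+00]
```

View pics/s5.png

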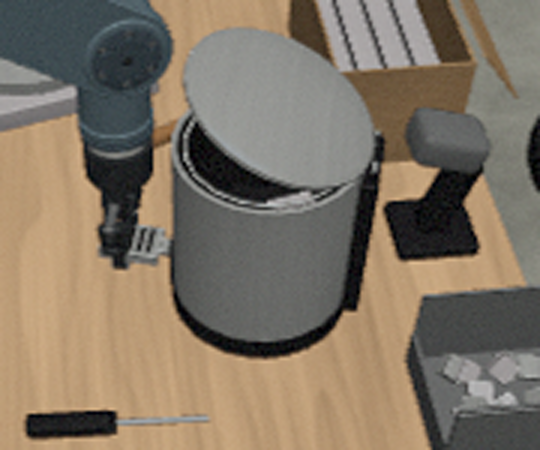

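The lid is about 0.4 rad from shut. The last part goes slower.

>>> move_arm(
  increments=[
    {"tx": 0, "ty": 0, "tz": -0.0003, "turn": 0},
    {"tx": 0, "ty": 0, "tz": -0.0006, "turn": 0},
    {"tx": 0, "ty": 0, "tz": -0.0009, "turn": 0},
    {"tx": 0, "ty": 0, "tz": -0.0012, "turn": 0},
    {"tx": 0, "ty": 0, "tz": -0.0015, "turn": 0},
    {"tx": 0, "ty": 0, "tz": -0.0018, "turn": 0},
    {"tx": 0, "ty": 0, "tz": -0.0021, "turn": 0},
    {"tx": 0, "ty": 0, "tz": -0.0024, "turn": 0},
    {"tx": 0, "ty": 0, "tz": -0.0027, "turn": 0},
    {"tx": 0, "ty": 0, "tz": -0.003, "turn": 0},
    {"tx": 0, "ty": 0, "tz": -0.0033, "turn": 0},
    {"tx": 0, "ty": 0, "tz": -0.0036, "turn": 0},
    {"tx": 0, "ty": 0, "tz": -0.0039, "turn": 0},
    {"tx": 0, "ty": 0, "tz": -0.0042, "turn": 0},
    {"tx": 0, "ty": 0, "tz": -0.0045, "turn": 0},
    {"tx": 0, "ty": 0, "tz": -0.0048, "turn": 0},
    {"tx": 0, "ty": 0, "tz": -0.0051, "turn": 0},
    {"tx": 0, "ty": 0, "tz": -0.0054, "turn": 0},
  ],
)

```text
time_s: 21.85
eef_pos: [0.4886, 0.2258, 0.0436]
eef_rot: [0.001, 0.796, 0.605, 0.001]
wrist_force: [4.3, 3.5, 2.1]
opening: 0.551
```

>>> move_arm(
  increments=[
    {"tx": 0, "ty": 0, "tz": -0.0002, "turn": 0},
    {"tx": 0, "ty": 0, "tz": -0.0004, "turn": 0},
    {"tx": 0, "ty": 0, "tz": -0.0006, "turn": 0},
    {"tx": 0, "ty": 0, "tz": -0.0008, "turn": 0},
    {"tx": 0, "ty": 0, "tz": -0.001, "turn": 0},
    {"tx": 0, "ty": 0, "tz": -0.001, "turn": 0},
  ],
)

```text
time_s: 22.35
eef_pos: [0.4887, 0.2258, 0.0447]
eef_rot: [0.001, 0.796, 0.605, 0.002]
wrist_force: [4.1, 2.2, 3.1]
opening: 0.55
```

```bash
python3 - <<'E'
from h import *
c,p,d=snap('scene'); save(p[80:230,200:380],'s6.png',3)
plan([.4883,.2259,.0445],74.5)
E
```

```text
tool [ 0.  -0.5  0.2] turn -0.01 heading 74.49 F [5.2 2.6 2.7] t 22.40 pos [0.4887 0.2257 0.0447] op 0.548 tilt [ 3.2e-03  8.0e-04 -1.0e+00]
```

View pics/s6.png

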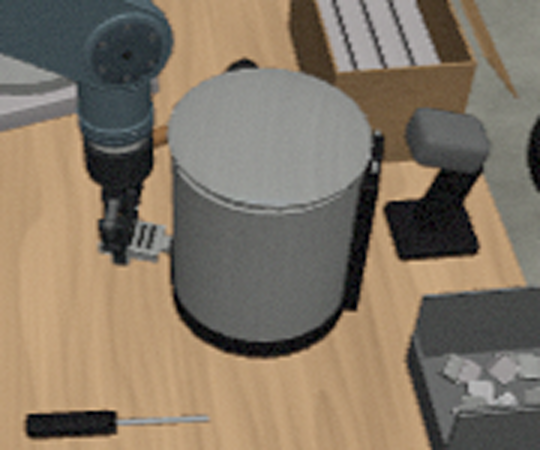

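Nearly shut. Continuing until the upper stop shows in the force.

>>> move_arm(
  increments=[
    {"tx": 0, "ty": 0, "tz": -0.0002, "turn": 0},
    {"tx": 0, "ty": 0, "tz": -0.0004, "turn": 0},
    {"tx": 0, "ty": 0, "tz": -0.0006, "turn": 0},
    {"tx": 0, "ty": 0, "tz": -0.0008, "turn": 0},
    {"tx": 0, "ty": 0, "tz": -0.001, "turn": 0},
    {"tx": 0, "ty": 0, "tz": -0.001, "turn": 0},
  ],
)

```text
time_s: 22.9
eef_pos: [0.4888, 0.2257, 0.0454]
eef_rot: [0.001, 0.796, 0.605, 0.002]
wrist_force: [6.2, 3.5, -0.5]
opening: 0.546
```

>>> move_arm(
  increments=[
    {"tx": 0, "ty": 0, "tz": -0.0002, "turn": 0},
    {"tx": 0, "ty": 0, "tz": -0.0004, "turn": 0},
    {"tx": 0, "ty": 0, "tz": -0.0006, "turn": 0},
    {"tx": 0, "ty": 0, "tz": -0.0008, "turn": 0},
    {"tx": 0, "ty": 0, "tz": -0.001, "turn": 0},
    {"tx": 0, "ty": 0, "tz": -0.001, "turn": 0},
  ],
)

```text
time_s: 23.4
eef_pos: [0.4887, 0.2257, 0.0454]
eef_rot: [0.001, 0.796, 0.605, 0.002]
wrist_force: [10.8, 4.4, -10.5]
opening: 0.551
```

The upper stop is reached: travel is 35.9 mm and the height no longer changes. Opening, then rising clear.

>>> move_arm(
  increments=[
    {"tx": 0, "ty": 0, "tz": 0.0005, "turn": 0},
    {"tx": 0, "ty": 0, "tz": 0.0005, "turn": 0},
    {"tx": 0, "ty": 0, "tz": 0.0005, "turn": 0},
    {"tx": 0, "ty": 0, "tz": 0.0005, "turn": 0},
    {"tx": 0, "ty": 0, "tz": 0.0005, "turn": 0},
    {"tx": 0, "ty": 0, "tz": 0.0005, "turn": 0},
    {"tx": 0, "ty": 0, "tz": -0.005, "turn": 0},
    {"tx": 0, "ty": 0, "tz": -0.02, "turn": 0},
    {"tx": 0, "ty": 0, "tz": -0.045, "turn": 0},
    {"tx": 0, "ty": 0, "tz": -0.075, "turn": 0},
    {"tx": 0, "ty": -0.015, "tz": -0.11, "turn": 0},
    {"tx": 0, "ty": -0.035, "tz": -0.14, "turn": 0},
    {"tx": 0, "ty": -0.05, "tz": -0.155, "turn": 0},
    {"tx": 0, "ty": -0.05, "tz": -0.16, "turn": 0},
    {"tx": 0, "ty": -0.05, "tz": -0.16, "turn": 0},
    {"tx": 0, "ty": -0.05, "tz": -0.16, "turn": 0},
  ],
  gripper=1,
)

```text
time_s: 24.73
eef_pos: [0.4392, 0.2387, 0.2055]
eef_rot: [0.0, 0.796, 0.605, 0.0]
wrist_force: [0.9, -0.0, -1.5]
opening: 0.999
```

```bash
python3 - <<'E'
from h import *
c,p,d=snap('scene'); save(p,'s7.png',1.5)
c,p,d=snap('top'); X=cloud(c,d); Y=X[110:190,165:245].reshape(-1,3); m=(Y[:,2]>.235)&(Y[:,2]<.3); Y=Y[m]; print(len(Y),cv2.minEnclosingCircle((Y[:,:2]*1000).astype(np.float32)),Y[:,2].max())
plan([.4883,.2259,.0445],74.5)
c,p,d=snap('wrist'); X=cloud(c,d).reshape(-1,3); m=(abs(X[:,0]-.4883)<.02)&(abs(X[:,1]-.2259)<.015)&(X[:,2]>.03)&(X[:,2]<.1); print('tread z',m.sum(),np.median(X[m][:,2]))
E
```

```text
2858 ((642.8911743164062, 178.3055419921875), 108.33515167236328) 0.2615303135496505
tool [  1.5  51.4 159.6] turn -0.03 heading 74.47 F [-0.5  0.2  0.3] t 24.83 pos [0.4387 0.2383 0.2042] op 1.008 tilt [-2.3e-03 -7.0e-04 -1.0e+00]
tread z 819 0.0701722384226931
```

View pics/s7.png

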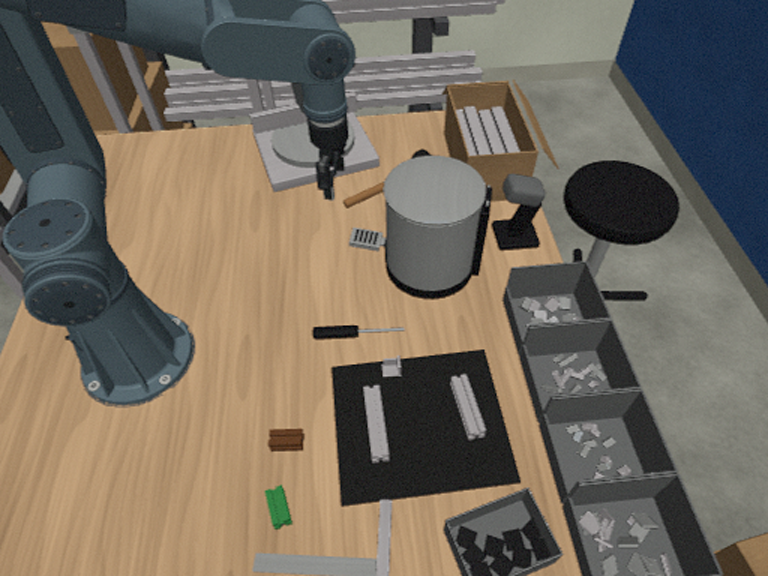

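The lid is shut at (435,190), the pedal is fully up at (366,238) with its tread top at 70 mm, the mat no longer holds the offcut and everything else is where it was. Handing in.

```bash
python3 - <<'E'
from h import *
print(workorder.hand_in())
E
```

```text
the job is handed in; nothing more can be done
None
```

The offcut is in the bin, the lid is shut and the pedal is fully up. The job was handed in at about 25 s, with the gripper open and well clear.

- **Opening:** I pinched the pedal and pressed it 36 mm to its stop. The lid swung past upright and stayed open after I let go.
- **Dropping the scrap:** I put the short silver offcut in through the mouth. The wrist camera showed it lying on the bin floor.
- **Closing:** I took hold of the pedal again and eased it up at about 6 mm/s, slower near the end, until the upper stop showed in the force reading. The lid came down gradually and did not slam.

**Last checks:**
- The tread top was at 70 mm, as at the start, and the lid looked the same as before in both the picture and the depth reading.
- In the final picture, the long pieces, bracket, screwdriver and everything else in view were where they had been.
- The highest wrist force reading was about 16 N.
- One move call was refused because I left out the "turn" value; nothing moved, and I sent it again.
- The wrist camera and the fixed cameras disagreed by 3–5 mm on the pedal and offcut positions. I went mainly by the wrist view, and both grasps were centred.

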